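# Slide the tube rack past the guard post into its parking bay

### The job

The full green tube rack must not be picked up: push it over the bench with the fingertips, one end and then the other, so that it goes in at an angle behind the red-sleeved guard post and then swings round into the aluminium parking bay. Leave it pushed fully home, its long side flat against the back rail and its ends between the two end rails. Push gently, never pinch, lift or tip the rack, and leave the other loose things where they stand.

Things in the scene. Friction and masses are not known exactly. Their poses are not given: they have to be found in the camera images.
- rack: Green tube rack full of tubes, loose on the bench, 0.15 to 0.27 kg, 60 mm (x) by 148 mm (y, long axis) by 46 mm high; vertical sides, with a top plate at 36 to 40 mm that upright fingers bear on. Origin: centre of underside, z up. Starts on the robot's side of the bay, turned up to 0.4 rad either way from it. Slides easily.
- rack_left (a point): Centre of the rack's left (+y) end face, 20 mm above the bench, 74 mm from the rack's origin; this is the end that has to go in behind the post.
- rack_right (a point): Centre of the rack's right (-y) end face, 20 mm above the bench, 74 mm from the rack's origin.
- bay: Parking bay fixed to the bench, open to the robot (its -x). Origin on the bench; x into the bay, square to the back rail; y left along it. Aluminium rails 44 mm high, 12 thick: back rail inner face at x=+31 mm; end rails' inner faces at y=+100 and -100, reaching out to x=-15. No floor, only a flat blue outline. Rack home: long axes parallel, rack origin at x=+1 mm, |y|<=26.
- post (a point): Top centre of the fixed guard post, 60 mm high, red sleeve of 17 mm diameter, at bay x=-66, y=+45 mm. From sleeve to back rail are 88.5 mm; sideways from it to the right end rail 136.5 mm, less than the rack's length: the rack cannot go in broadside, its left end must go behind the post first, at an angle (about 0.45 rad clears all).
- weight: Bystander: brass balance weight, 29 mm across, 42 mm high, right of the bay. Origin: centre of its underside.
- dish: Bystander: closed petri dish, 60 mm across, 15 mm high, near the front edge of the bench. Origin: centre of its underside.
- glass_beaker: Bystander: glass beaker, 53 mm across, 69 mm high, behind the bay. Origin: centre of its underside.
- small_bottle: Bystander: small bottle with a black cap, 34 mm across, 60 mm high, at the right. Origin: centre of its underside.
Not all that is in view belongs to the job. Leave any pink look-alike of the rack alone.

How it is judged:
At the end, for the whole second after the job is handed in: The rack stands upright on the bench and at rest in the bay, between the end rails, both its ends within 8 mm of lying flat against the back rail (x of rack_left in the frame of bay between -0.007 and 0.008 m and x of rack_right in the frame of bay between -0.007 and 0.008 m and y of rack in the frame of bay between -0.031 and 0.031 m and height (world z) of rack below 0.006 m and angle between rack's own z axis and vertical below 0.08 rad and linear speed of rack below 0.01 m/s); the robot touches nothing.
It fails at once if the rack is lifted off the bench (more than 10 mm) (height (world z) of rack above 0.01 m).
It fails at once if the rack is tipped (more than 0.2 rad) (angle between rack's own z axis and vertical above 0.2 rad).
It fails at once if the rack is pinched or pressed hard (more than 30 N from the fingers) (contact force between the fingers and rack above 30 N).
It fails at once if the brass weight, petri dish, beaker or small bottle is moved (more than 20 mm) (distance of any of weight, dish, glass_beaker, small_bottle from where it was at the start of the episode above 0.02 m).
It also fails if it takes over 67 s, if anything falls off the work surface, if the arm or the gripper's body presses on something with over 40 N, if the wrist force passes 120 N, or if a joint passes its speed limit or range.

### The arm

A 6-joint arm with a two-finger parallel gripper is mounted at the origin on a cart in front of the work surface, level with it; the furniture and walls round the work are solid. World frame = base frame: x ahead of the robot, y to its left, z up, the work surface at z = 0. Lengths are in m, angles in rad, forces in N, time in s.
With the tool pointing down it reaches from about 0.375 to 0.9 m from the base axis. Payload 3.1 kg.
Tool frame: the origin (TCP) lies at the very end of the fingers, on their centre line; the grasp point (between the pads) lies grip_depth behind it (grip_depth is the distance from the TCP to the grasp point, in m); z points along the fingers, y is the line along which they close (so a half turn about z gives the same grasp; the last joint's range is limited). The gripper opens to 85 mm and grips with 20 to 120 N. Pads are 22 mm wide; open, the fingers measure 114 mm over their backs; the gripper's body (76 mm by 85 mm) begins 54 mm behind the grasp point. The pads swing forward as they close: fully open they stand 13 mm farther back than shut.
Start: joints at [-1.526, 0.527, 1.433, -0, 1.181, -0.178], TCP at [0.139, -0.609, 0.231] pointing down, gripper open.
Joint ranges: [-3.08, 3.08], [-0.75, 2.2], [0.22, 2.44], [-1.43, 4.57], [0, 2.65], [-2.85, 2.85]. Speed limits (rad/s): [2.79, 2.79, 3.14, 3.14, 3.14, 3.14].

### API

Orientations are given as a unit quaternion [w, x, y, z].
In Python, from workcell import * gives the robot as it stands.
- The arm moves only by the tool play_rows, never from a script. Its argument "moves" is a list that holds one entry, the list of rows, each a list of 7 numbers: the shift along the world's x, y, z normalised to -1 to 1, where 1 is 0.2 m, then the turn, a rotation vector about the world's x, y, z normalised to -1 to 1, where 1 is 0.5 rad, then the closure, from -1 (fully open) to 1 (shut). In form: [[[x, y, z, rx, ry, rz, claw], ...]]. A call has 1 to 12 rows; each row shifts and turns the commanded pose from where the row before left it; what a row does not reach is not made up. A row lasts 1/12 s, in which the tool goes at most 41.7 mm and 7.16 degrees, less where a joint would pass 70% of its speed; a pose out of reach is approached as far as the arm can. A call with a number of a shift or a turn outside -1 to 1 is refused whole. A call with a gripper value outside its range is refused whole. The fingers move at their own pace and stop on an object; "squeeze" is the grip in N (left out, the last holds). Time passes only in rows, so rows that do not move let the fingers close. It gives the time, the measured TCP pose, the force, the opening and the grip force at its end, in the units of the state.
- state(): the state, without advancing time (a new reading comes with each control period).
- read_camera(name): name is "scene" or "top"; returns a dict with "color" (384x512x3 uint8, red, green, blue), "camera_matrix" (3x3 intrinsics, pixels), "position" and "attitude" of the camera in the world. Camera axes: x right, y down, z forward; pixel columns grow to the right and rows downward; lengths in m; the calibration is good to about 2 mm. A picture is of the moment at which its call begins. There is no depth.
- job_done(): hands the job in; it is judged then, once.
The state is a dict: "time": time; "joint_pos": joint angles; "joint_vel": joint speeds; "joint_torque": joint torques, N m; "ee_pos": TCP position; "orientation": TCP orientation; "ft_force": force on the tool from outside, world axes, zero at the start; "wrist_torque": the same for the moment, N m; "width": opening from 0.0 (shut) to 1.0 (fully open); "grip_force": force on a finger pad.
Only numpy, scipy, OpenCV 4.12 (cv2) and the standard library are available. Lean on these libraries where they do the work, as an engineer would, in place of code of your own. Each camera call takes 0.05 s, during which the arm holds its last target. There are 200 camera calls.

## Working session

There is one attempt and no reset: what is moved stays moved. The work goes in short steps, Python scripts to look and compute and a tool call to move; the robot and the scene stay as the last step left them, time stands still between calls to the robot, and variables do not carry over. Pictures are saved under pics/ and viewed, at most 10 in all, crops included, and the job is handed in when it is done.

Besides the shell and the picture viewer there is one more tool, called after "Request:" in YAML: its name, and indented under it one key for each argument. play_rows: Moves the arm, as the interface text tells. Its arguments: {"type":"object","properties":{"moves":{"type":"array"},"squeeze":{"type":"number"}},"required":["moves"]}

```bash
mkdir -p pics; ls; python3 - <<'E'
from workcell import *
import cv2
for n in("top","scene"):
    r=read_camera(n); cv2.imwrite(f"pics/{n}0.png",r["color"][:,:,::-1]); print(n,r["camera_matrix"],r["position"],r["attitude"])
print(state())
E
```

```text
pics
top [[462.83813368   0.         247.81774863]
 [  0.         462.83813368 188.03544651]
 [  0.           0.           1.        ]] [ 0.35844624 -0.29942872  1.25743781] [ 0.04447486 -0.69872898  0.71309787 -0.03593371]
scene [[353.71931634   0.         252.52920477]
 [  0.         353.71931634 193.80048139]
 [  0.           0.           1.        ]] [-0.09911993 -1.04612573  0.57328392] [-0.47920016  0.80902156 -0.2905709   0.17725652]
{'time': 0.1, 'joint_pos': array([-1.52551045e+00,  5.28400277e-01,  1.43381007e+00,  1.97279854e-05,
        1.18141724e+00, -1.78505541e-01]), 'joint_vel': array([-0.00060919, -0.00202357, -0.00297287, -0.00049157, -0.00046529,
       -0.00048727]), 'joint_torque': array([-2.26487346e-04, -4.43305349e+01, -1.78586769e+01, -2.68339154e-04,
        3.86142929e-03, -1.02073128e-05]), 'ee_pos': array([ 0.13870507, -0.60872999,  0.23040343]), 'orientation': array([-1.01460231e-03,  9.93746109e-01,  1.11658567e-01,  7.68246992e-05]), 'ft_force': array([-0.30005399,  0.40729192, -0.59917493]), 'wrist_torque': array([ 0.02672811,  0.01003119, -0.02532671]), 'grip_force': 0.0, 'width': 0.998427632641717}
```

View pics/top0.png

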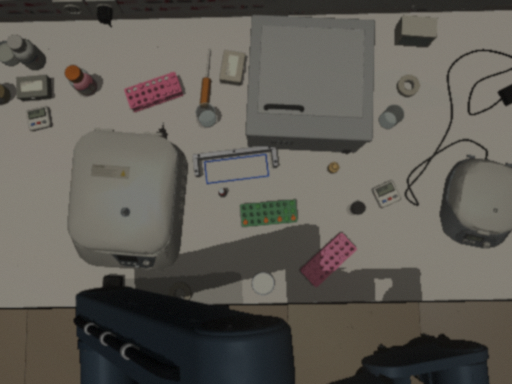

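View pics/scene0.png

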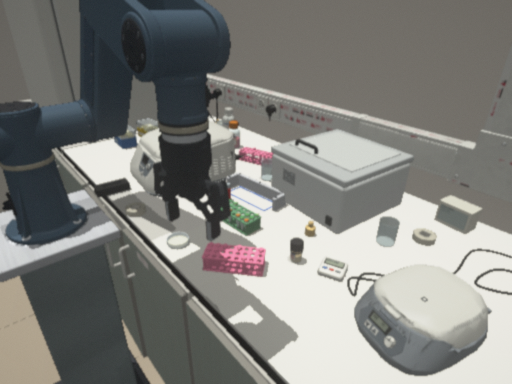

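The top view shows the green rack at about (269,213), the blue bay outline at (236,168), the post at (223,192), the brass weight at (333,168), the bottle at (358,208), the dish at (263,283) and the beaker at (207,118). The scene view agrees with this. Next I'll measure and take a close crop.

```bash
cat > h.py <<'E'
from workcell import *
import cv2, numpy as np
from scipy.spatial.transform import Rotation as R
def rot(q): return R.from_quat([q[1],q[2],q[3],q[0]])
def cast(r,uv,z):
    K=r["camera_matrix"];uv=np.atleast_2d(uv).astype(float)
    d=np.c_[uv,np.ones(len(uv))]@np.linalg.inv(K).T
    d=rot(r["attitude"]).apply(d);p=np.array(r["position"])
    return p+d*((z-p[2])/d[:,2])[:,None]
def hsv(r): return cv2.cvtColor(r["color"],cv2.COLOR_RGB2HSV)
def big(m):
    cs,_=cv2.findContours(m,cv2.RETR_EXTERNAL,cv2.CHAIN_APPROX_NONE)
    return sorted(cs,key=cv2.contourArea,reverse=True)
def rack(r,z=0.040,blobs=False):
    m=cv2.inRange(hsv(r),(40,70,30),(90,255,255))
    m=cv2.morphologyEx(m,cv2.MORPH_CLOSE,np.ones((9,9)))
    c=big(m)[0][:,0,:]
    P=cast(r,c,z)[:,:2].astype(np.float32)*1000
    return cv2.boxPoints(cv2.minAreaRect(P)),cv2.minAreaRect(P)
E
python3 - <<'E'
from h import *
r=read_camera("top");H=hsv(r)
for z in(0.04,0.0):print("rack",z,rack(r,z))
m=cv2.inRange(H,(105,110,60),(130,255,255));m[:140]=0;m[190:]=0;m[:,:195]=0;m[:,280:]=0
ys,xs=np.nonzero(m);P=cast(r,np.c_[xs,ys],0)[:,:2].astype(np.float32)*1000;print("blue",len(xs),cv2.minAreaRect(P),cv2.boxPoints(cv2.minAreaRect(P)))
m=cv2.inRange(H,(0,90,40),(12,255,255))|cv2.inRange(H,(165,90,40),(180,255,255));m[:180]=0;m[205:]=0;m[:,:210]=0;m[:,240:]=0
ys,xs=np.nonzero(m);print("red",len(xs),cast(r,np.c_[xs,ys],.05).mean(0) if len(xs) else 0, np.c_[xs,ys].mean(0))
for n,u,z in(("weight",(333,167),.042),("bottle",(358,207),.06),("dish",(263,283),.015),("beaker",(207,118),.069),("boxfront",(310,138),.15),("cent",(185,190),.1)):print(n,cast(r,u,z))
c=r["color"][125:235,180:310];cv2.imwrite("pics/c1.png",cv2.resize(c,None,fx=6,fy=5.4,interpolation=cv2.INTER_CUBIC)[:,:,::-1])
E
```

```text
rack 0.04 (array([[ 398.4289 , -269.23743],
       [ 407.77106, -412.2528 ],
       [ 464.25146, -408.56335],
       [ 454.9093 , -265.54797]], dtype=float32), ((431.3401794433594, -338.900390625), (56.60080337524414, 143.32020568847656), 3.737419605255127))
rack 0.0 (array([[ 399.74255, -268.24557],
       [ 409.39172, -415.95987],
       [ 467.72784, -412.14914],
       [ 458.07867, -264.43484]], dtype=float32), ((433.7351989746094, -340.1973571777344), (58.460453033447266, 148.0290985107422), 3.7374372482299805))
blue 0 ((0.0, 0.0), (0.0, 0.0), 0.0) [[0. 0.]
 [0. 0.]
 [0. 0.]
 [0. 0.]]
red 3 [ 0.48224994 -0.21813093  0.05      ] [222. 194.]
weight [[ 0.54882589 -0.51294297  0.042     ]]
bottle [[ 0.44010344 -0.56998435  0.06      ]]
dish [[ 0.24752779 -0.32091061  0.015     ]]
beaker [[ 0.6822434  -0.18255754  0.069     ]]
boxfront [[ 0.60449562 -0.44101773  0.15      ]]
cent [[ 0.48920951 -0.12831556  0.1       ]]
```

View pics/c1.png

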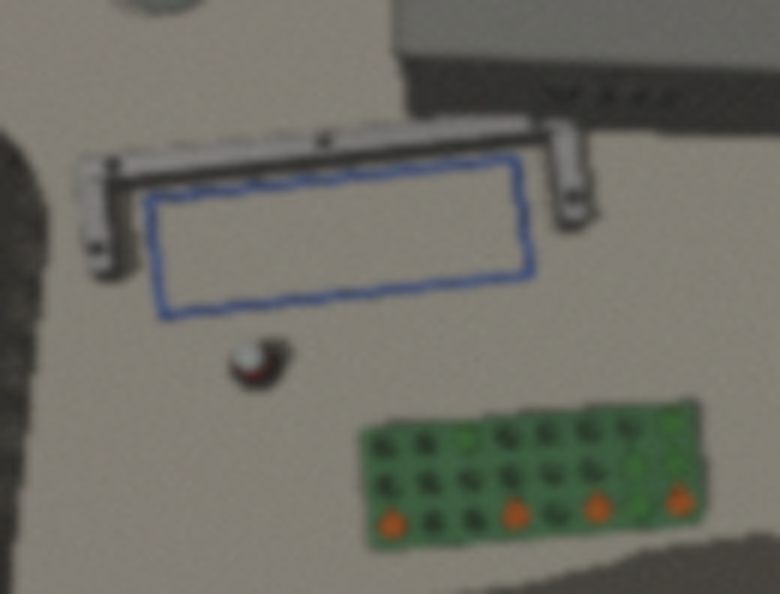

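The crop (6x/5.4x) shows the blue outline corners at crop (150,197),(517,157),(533,275),(163,317), the back rail's top inner edge from about (120,180) to (545,130), and the post top at (250,360). The rack is nearly parallel to the bay, to the right of and in front of the post.

```bash
python3 - <<'E'
from h import *
r=read_camera("top");H=hsv(r)
f=lambda a:np.array(a)/[6,5.4]+[180,125]-.4
B=cast(r,f([(150,197),(517,157),(533,275),(163,317)]),0)[:,:2]*1000
print("blue",B,[np.linalg.norm(B[i]-B[i-1]) for i in range(4)], [np.degrees(np.arctan2(*(B[i]-B[i-1])[::-1])) for i in range(4)])
E_=cast(r,f([(120,180),(545,130)]),.044)[:,:2]*1000;print("railtop",E_,np.degrees(np.arctan2(*(E_[1]-E_[0])[::-1])))
print("bottom",cast(r,f([(120,189),(545,141)]),.0)[:,:2]*1000)
print("ends front, z44",cast(r,f([(103,272),(575,222)]),.044)[:,:2]*1000)
print("rails outer corners back z44",cast(r,f([(80,155),(578,118)]),.044)[:,:2]*1000)
print("inner corners z44",cast(r,f([(115,178),(552,125)]),.044)[:,:2]*1000)
print("post",cast(r,f((252,360)),.06)*1000)
E
```

```text
blue [[ 579.56875638 -167.98360571]
 [ 596.56254612 -336.96870201]
 [ 535.60708222 -342.8152187 ]
 [ 517.71666595 -173.37375551]] [np.float64(62.086510659322244), np.float64(169.83742714622878), np.float64(61.235205043665275), np.float64(170.38332208362718)] [np.float64(4.980503913707821), np.float64(-84.25742300527517), np.float64(-174.52126005850343), np.float64(96.02722318567915)]
railtop [[ 580.61611756 -159.33265736]
 [ 601.46839408 -348.39892469]] -83.70623762476797
bottom [[ 584.01096664 -154.2164655 ]
 [ 604.5716954  -350.03105859]]
ends front, z44 [[ 534.97267332 -151.45494854]
 [ 555.27552912 -360.49139602]]
rails outer corners back z44 [[ 593.5241148  -141.63425128]
 [ 607.15773348 -363.19114359]]
inner corners z44 [[ 581.6650775  -157.11870388]
 [ 603.90514738 -351.56698398]]
post [[ 488.39951112 -217.85695732   60.        ]]
```

Request:
play_rows:
  moves:
    - [[0.116,0.133,-0.03,0,0,-0.032,-1],[0.116,0.133,-0.03,0,0,-0.032,-1],[0.116,0.133,-0.03,0,0,-0.032,-1],[0.116,0.133,-0.04,0,0,-0.032,-1],[0.116,0.133,-0.05,0,0,-0.032,-1],[0.116,0.133,-0.05,0,0,-0.032,-1],[0.116,0.133,-0.05,0,0,-0.032,-1],[0.116,0.133,-0.05,0,0,-0.032,-1],[0.116,0.133,-0.05,0,0,-0.032,-1],[0.116,0.133,-0.05,0,0,-0.032,-1],[0,0,0,0,0,0,-1],[0,0,0,0,0,0,-1]]

```text
time: 1.2
ee_pos: [0.3714, -0.3413, 0.1447]
orientation: [-0.001, 0.999, 0.034, -0.001]
ft_force: [0.5, -0.4, 0.2]
width: 0.998
grip_force: 0.0
```

Request:
play_rows:
  moves:
    - [[0,0,-0.13,0,0,0,-1],[0,0,-0.13,0,0,0,-1],[0,0,-0.13,0,0,0,-1],[0,0,-0.13,0,0,0,-1],[0,0,-0.08,0,0,0,-1],[0,0,-0.05,0,0,0,-1],[0,0,0,0,0,0,-1],[0,0,0,0,0,0,-1]]

```text
time: 1.87
ee_pos: [0.3705, -0.3444, 0.0154]
orientation: [0.0, 1.0, 0.031, 0.0]
ft_force: [-0.0, -0.1, -0.2]
width: 1.001
grip_force: 0.0
```

```bash
python3 - <<'E'
from h import *
s=state();print(s["ee_pos"],s["ft_force"])
r=read_camera("top");print(rack(r)[1])
c=r["color"][150:260,180:310];r2=read_camera("scene")["color"][150:270,130:300]
a=cv2.resize(c,(500,423),interpolation=cv2.INTER_CUBIC);b=cv2.resize(r2,(300,423))
cv2.imwrite("pics/c2.png",np.hstack([a,b])[:,:,::-1])
E
```

```text
[ 0.37051055 -0.34440866  0.01538466] [-0.04538001 -0.080911   -0.23803165]
((434.8660888671875, -390.0534973144531), (51.02169418334961, 38.09566879272461), 4.542148113250732)
```

View pics/c2.png

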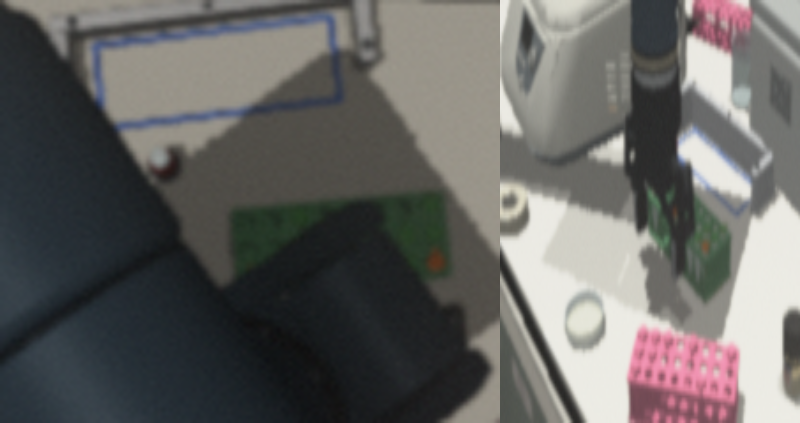

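Request:
play_rows:
  moves:
    - [[0.02,0.001,0,0,0,0,-1],[0.02,0.001,0,0,0,0,-1],[0.02,0.001,0,0,0,0,-1],[0.02,0.001,0,0,0,0,-1],[0.015,0.001,0,0,0,0,-1],[0.015,0.001,0,0,0,0,-1],[0.015,0.0043,0,0,0,-0.0373,-1],[0.015,0.0043,0,0,0,-0.0373,-1],[0.015,0.0043,0,0,0,-0.0373,-1],[0.015,0.0043,0,0,0,-0.0373,-1],[0.015,0.0043,0,0,0,-0.0373,-1],[0.015,0.003,0,0,0,-0.0373,-1]]

```text
time: 2.97
ee_pos: [0.4109, -0.337, 0.0152]
orientation: [-0.0, 1.0, -0.025, -0.0]
ft_force: [-2.4, -0.1, 0.4]
width: 1.0
grip_force: 0.7
```

Request:
play_rows:
  moves:
    - [[0.0152,0.0027,0,0,0,-0.0373,-1],[0.0152,0.0027,0,0,0,-0.0373,-1],[0.0152,0.0027,0,0,0,-0.0373,-1],[0.0152,0.0027,0,0,0,-0.0373,-1],[0.0154,0.0011,0,0,0,-0.0373,-1],[0.0154,0.0011,0,0,0,-0.0373,-1],[0,0,0,0,0,0,-1],[0,0,0,0,0,0,-1]]

```text
time: 3.63
ee_pos: [0.4297, -0.335, 0.0153]
orientation: [0.0, 0.997, -0.08, 0.001]
ft_force: [0.1, 0.2, 0.4]
width: 1.001
grip_force: 0.0
```

```bash
python3 - <<'E'
from h import *
s=state();print(s["ee_pos"],s["ft_force"])
r=read_camera("top");print(rack(r))
c=r["color"][150:260,180:310];r2=read_camera("scene")["color"][150:270,130:300]
a=cv2.resize(c,(500,423),interpolation=cv2.INTER_CUBIC);b=cv2.resize(r2,(300,423))
cv2.imwrite("pics/c3.png",np.hstack([a,b])[:,:,::-1])
E
```

```text
[ 0.42967681 -0.33500519  0.0153375 ] [0.09739331 0.20507402 0.37140907]
(array([[ 454.76334, -408.7012 ],
       [ 483.57785, -413.71243],
       [ 486.19357, -398.6719 ],
       [ 457.37906, -393.66068]], dtype=float32), ((470.47845458984375, -403.6865539550781), (15.266284942626953, 29.247037887573242), 80.13421630859375))
```

View pics/c3.png

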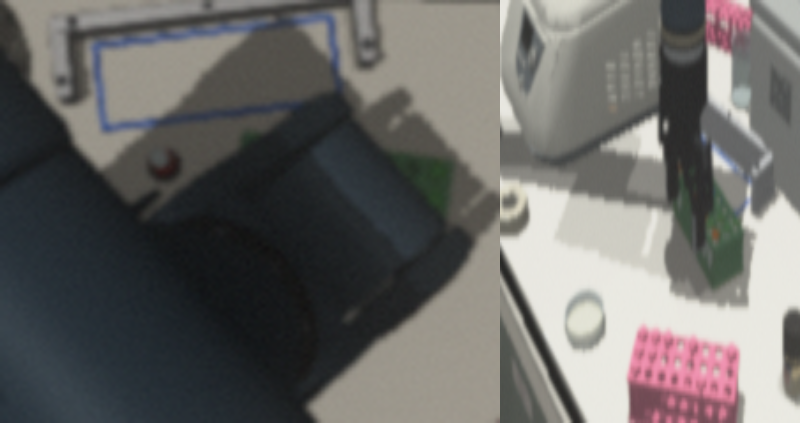

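The rack turned with the gripper: its right end shows green at crop (430,180), and its front-left corner is at (250,135), clear of the post. I'll continue.

Request:
play_rows:
  moves:
    - [[0.0154,0.0011,0,0,0,-0.0373,-1],[0.0154,0.0011,0,0,0,-0.0373,-1],[0.0154,0.0008,0,0,0,-0.0373,-1],[0.0154,0.0004,0,0,0,-0.0373,-1],[0.0154,0,0,0,0,-0.0373,-1],[0.0154,-0.0004,0,0,0,-0.0373,-1],[0.0154,-0.0008,0,0,0,-0.0373,-1],[0.0154,-0.001,0,0,0,-0.0373,-1],[0.0154,-0.0014,0,0,0,-0.0373,-1],[0.0154,-0.0016,0,0,0,-0.0373,-1],[0,0,0,0,0,0,-1]]

```text
time: 4.65
ee_pos: [0.4608, -0.3355, 0.0154]
orientation: [0.0, 0.985, -0.173, 0.001]
ft_force: [-0.2, -0.9, 0.5]
width: 1.003
grip_force: 0.0
```

Request:
play_rows:
  moves:
    - [[-0.08,0.02,0,0,0,0,-1],[-0.1,0.03,0,0,0,0,-1],[0,0,0.15,0,0,0,-1],[0,0,0.15,0,0,0,-1],[0,0,0.15,0,0,0,-1],[-0.1,-0.1,0,0,0,0.24,-1],[-0.1,-0.1,0,0,0,0.24,-1],[-0.1,-0.1,0,0,0,0.24,-1],[0,-0.15,0,0,0,0.24,-0.2],[0,-0.15,0,0,0,0.24,-0.2],[0,-0.15,0,0,0,0.24,-0.2],[0,0,0,0,0,0,-0.2]]

```text
time: 5.65
ee_pos: [0.3645, -0.4833, 0.1064]
orientation: [0.005, 0.983, 0.186, 0.001]
ft_force: [1.2, -1.1, 0.8]
width: 0.6
grip_force: 0.0
```

```bash
python3 - <<'E'
from h import *
s=state();print(s["ee_pos"],s["orientation"],s["joint_pos"],s["width"])
r=read_camera("top");print(rack(r))
c=r["color"][125:265,180:350];r2=read_camera("scene")["color"][150:270,130:300]
a=cv2.resize(c,(514,423),interpolation=cv2.INTER_CUBIC);b=cv2.resize(r2,(286,423))
cv2.imwrite("pics/c4.png",np.hstack([a,b])[:,:,::-1])
E
```

```text
[ 0.36452631 -0.48329814  0.10639609] [0.00544694 0.98258927 0.18570794 0.00110298] [-1.10857016e+00  6.59392528e-01  1.59500939e+00 -1.09323591e-03
  8.76107766e-01  8.93309450e-02] 0.6003989730365282
(array([[ 446.83475, -406.69885],
       [ 501.5346 , -425.81116],
       [ 548.6378 , -291.00085],
       [ 493.93793, -271.88855]], dtype=float32), ((497.73626708984375, -348.849853515625), (142.80238342285156, 57.94270706176758), 70.74043273925781))
```

View pics/c4.png

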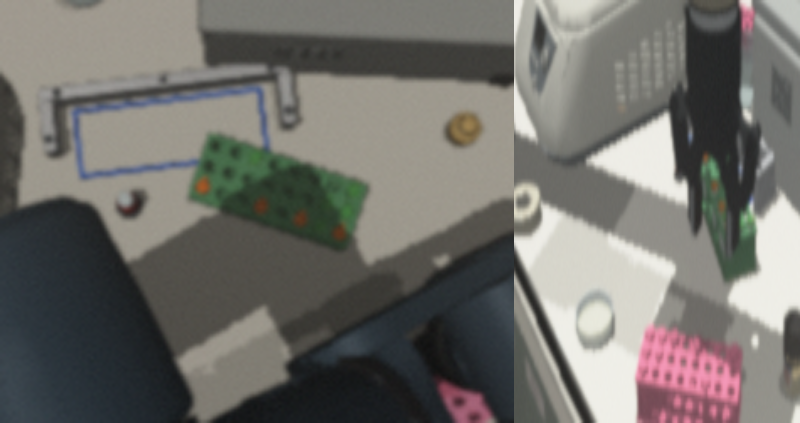

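The rack lies at yaw −19.3° as planned, centre at bay (−72,−85), about 11 mm clear of the post line. Next comes the end push along its long axis.

Request:
play_rows:
  moves:
    - [[0.062,0.023,0,0,0,0.215,0.4],[0.062,0.023,0,0,0,0.215,0.4],[0.062,0.023,0,0,0,0.215,0.4],[0.062,0.023,0,0,0,0.215,0.4],[0.062,0.023,0,0,0,0.215,0.4],[0.062,0.023,0,0,0,0.215,0.4],[0.062,0.023,0,0,0,0.215,0.4],[0.062,0.023,0,0,0,0.215,0.4],[0,0,0,0,0,0,0.4],[0,0,0,0,0,0,0.4]]

```text
time: 6.58
ee_pos: [0.4631, -0.4365, 0.1051]
orientation: [-0.001, 0.816, 0.578, -0.0]
ft_force: [0.0, -0.1, -0.7]
width: 0.3
grip_force: 0.0
```

Request:
play_rows:
  moves:
    - [[0,-0.052,0,0,0,0,0.4],[0,0,-0.15,0,0,0,0.4],[0,0,-0.15,0,0,0,0.4],[0,0,-0.1,0,0,0,0.4],[0,0,-0.05,0,0,0,0.4],[0,0,0,0,0,0,0.4],[0,0,0,0,0,0,0.4]]

```text
time: 7.17
ee_pos: [0.4626, -0.4493, 0.0152]
orientation: [-0.0, 0.816, 0.578, -0.0]
ft_force: [0.8, 0.1, -0.7]
width: 0.3
grip_force: 0.0
```

Request:
play_rows:
  moves:
    - [[0.0066,0.0189,0,0,0,0,0.4],[0.0066,0.0189,0,0,0,0,0.4],[0.0066,0.0189,0,0,0,0,0.4],[0.0066,0.0189,0,0,0,0,0.4],[0.0066,0.0189,0,0,0,0,0.4],[0.0066,0.0189,0,0,0,0,0.4],[0.0066,0.0189,0,0,0,0,0.4],[0.0066,0.0189,0,0,0,0,0.4],[0.0066,0.0189,0,0,0,0,0.4],[0.0066,0.0189,0,0,0,0,0.4],[0.0066,0.0189,0,0,0,0,0.4],[0,0,0,0,0,0,0.4]]

```text
time: 8.17
ee_pos: [0.4777, -0.4058, 0.0151]
orientation: [-0.001, 0.816, 0.579, 0.0]
ft_force: [-0.3, 0.4, -0.9]
width: 0.299
grip_force: 0.0
```

```bash
python3 - <<'E'
from h import *
s=state();print(s["ee_pos"],s["ft_force"])
r=read_camera("top");print(rack(r))
c=r["color"][125:265,180:350];r2=read_camera("scene")["color"][150:270,130:300]
a=cv2.resize(c,(514,423),interpolation=cv2.INTER_CUBIC);b=cv2.resize(r2,(286,423))
cv2.imwrite("pics/c5.png",np.hstack([a,b])[:,:,::-1])
E
```

```text
[ 0.47768807 -0.40580737  0.01513536] [-0.25808025  0.35930338 -0.89229015]
(array([[ 484.42273, -305.20374],
       [ 536.66846, -320.50073],
       [ 552.968  , -264.83087],
       [ 500.7223 , -249.53387]], dtype=float32), ((518.6953735351562, -285.0173034667969), (58.006996154785156, 54.43907165527344), 73.68052673339844))
```

View pics/c5.png

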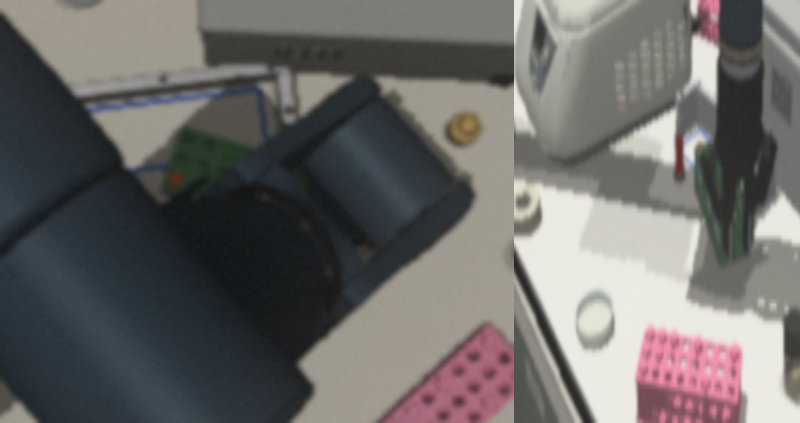

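The rack's left end at crop (190,165) is moving in behind the post with about 11 mm clearance, and the contact force is small. I'll continue.

Request:
play_rows:
  moves:
    - [[0.0066,0.0189,0,0,0,0,0.4],[0.0066,0.0189,0,0,0,0,0.4],[0.0066,0.0189,0,0,0,0,0.4],[0.0066,0.0189,0,0,0,0,0.4],[0.0066,0.0189,0,0,0,0,0.4],[0.0066,0.0189,0,0,0,0,0.4],[0.0066,0.0189,0,0,0,0,0.4],[0.0066,0.0189,0,0,0,0,0.4],[0,0,0,0,0,0,0.4]]

```text
time: 9.02
ee_pos: [0.4884, -0.3757, 0.0153]
orientation: [-0.0, 0.816, 0.579, 0.0]
ft_force: [-1.1, -0.0, 0.7]
width: 0.295
grip_force: 0.0
```

```bash
python3 - <<'E'
from h import *
s=state();print(s["ee_pos"],s["ft_force"])
r=read_camera("top");print(rack(r))
m=read_camera("scene");c=m["color"][110:230,180:290]
b=cv2.resize(c,(388,423),interpolation=cv2.INTER_CUBIC);a=cv2.resize(r["color"][125:225,180:280],(400,423),interpolation=cv2.INTER_CUBIC)
cv2.imwrite("pics/c6.png",np.hstack([a,b])[:,:,::-1])
E
```

```text
[ 0.48836584 -0.37572863  0.01531565] [-1.1252257  -0.01995934  0.66085095]
(array([[ 506.36072, -236.77946],
       [ 545.62964, -282.33218],
       [ 570.5951 , -260.81055],
       [ 531.3262 , -215.25784]], dtype=float32), ((538.4779052734375, -248.79501342773438), (32.96142578125, 60.142356872558594), 40.763153076171875))
```

View pics/c6.png

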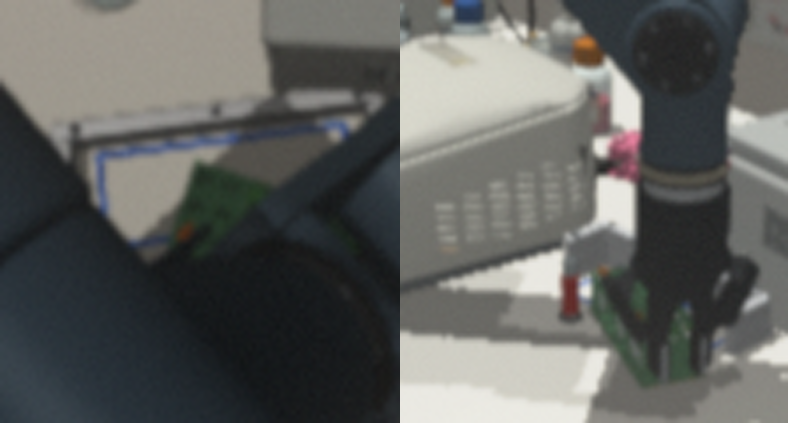

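Top view: the rack's left end at crop (195,165) is between the post and the back rail. Scene view: the red post at (570,290) stands free beside the rack. I'll push another 28 mm or so.

Request:
play_rows:
  moves:
    - [[0.0075,0.0189,0,0,0,0,0.4],[0.0075,0.0189,0,0,0,0,0.4],[0.0075,0.0189,0,0,0,0,0.4],[0.0075,0.0189,0,0,0,0,0.4],[0.0075,0.0189,0,0,0,0,0.4],[0.0075,0.0189,0,0,0,0,0.4],[0.0075,0.0189,0,0,0,0,0.4],[0,0,0,0,0,0,0.4]]

```text
time: 9.78
ee_pos: [0.4989, -0.3492, 0.0153]
orientation: [-0.0, 0.816, 0.579, 0.0]
ft_force: [0.1, -0.0, -0.0]
width: 0.3
grip_force: 0.0
```

Request:
play_rows:
  moves:
    - [[-0.04,-0.1,0,0,0,0,0.4],[-0.04,-0.1,0,0,0,0,0.4],[0,0,0.15,0,0,0,0.4],[0,0,0.15,0,0,0,0.4],[0,0,0.15,0,0,0,0.4],[-0.15,-0.1,0,0,0,-0.24,0.4],[-0.15,-0.1,0,0,0,-0.24,0.4],[-0.15,0,0,0,0,-0.24,0],[-0.15,0,0,0,0,-0.24,0],[0,0,0,0,0,-0.24,0],[0,0,0,0,0,-0.24,0],[0,0,0,0,0,0,0]]

```text
time: 10.78
ee_pos: [0.3619, -0.4301, 0.1053]
orientation: [-0.001, 0.968, 0.252, 0.0]
ft_force: [-0.6, 0.2, 0.7]
width: 0.503
grip_force: 0.0
```

```bash
python3 - <<'E'
from h import *
s=state();print(s["ee_pos"],s["orientation"],s["width"])
r=read_camera("top");print(rack(r))
a=cv2.resize(r["color"][125:235,180:310],(500,423),interpolation=cv2.INTER_CUBIC)
cv2.imwrite("pics/c7.png",a[:,:,::-1])
E
```

```text
[ 0.36190411 -0.43011458  0.10528585] [-5.02542529e-04  9.67656981e-01  2.52269127e-01  5.41579493e-05] 0.5028094326253577
(array([[ 473.09033, -324.63437],
       [ 528.8909 , -344.7875 ],
       [ 577.0585 , -211.41971],
       [ 521.2579 , -191.26657]], dtype=float32), ((525.0744018554688, -268.02703857421875), (141.79945373535156, 59.328392028808594), 70.14213562011719))
```

View pics/c7.png

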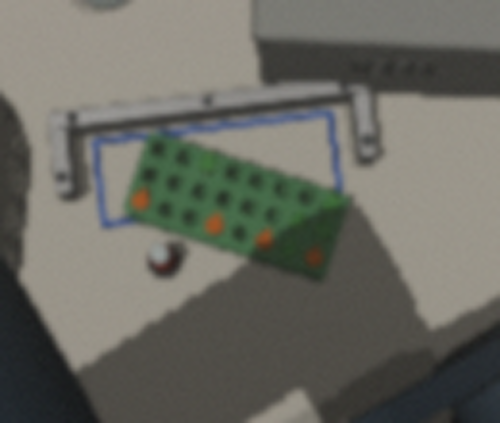

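The rack is inserted: yaw −20°, centre at bay (−37,−7), front-left corner at crop (155,135) near the rail, and the post at (165,258) is clear of it. Next I'll work out the swing.

```bash
python3 - <<'E'
from h import *
O=np.array([561,-257.]);b=np.radians(6)
rm=lambda a:np.array([[np.cos(a),-np.sin(a)],[np.sin(a),np.cos(a)]])
th0=np.radians(-25.9);c0=np.array([-36.9,-7.2]);c1=np.array([-3.,-8]);N=24
W=[]
for k in range(N+1):
    f=k/N;th=th0*(1-f);c=c0*(1-f)+c1*f
    W.append(O+rm(b)@(c+rm(th)@[-40,-30]))
W=np.array(W);pre=O+rm(b)@(c0+rm(th0)@[-60,-30])
print("pre",pre,"contact",W[0]);print("rz/row",-th0/N/.5)
print(np.round(np.diff(W,axis=0)/200,4).tolist(), W[-1])
E
```

```text
pre [ 458.42607287 -275.80352874] contact [ 477.23183541 -282.61111974]
rz/row 0.037670023022210945
[[0.0085, -0.0039], [0.0085, -0.0039], [0.0086, -0.0039], [0.0087, -0.0038], [0.0088, -0.0038], [0.0089, -0.0038], [0.009, -0.0037], [0.009, -0.0037], [0.0091, -0.0037], [0.0092, -0.0036], [0.0093, -0.0036], [0.0094, -0.0035], [0.0094, -0.0035], [0.0095, -0.0034], [0.0096, -0.0034], [0.0097, -0.0033], [0.0097, -0.0033], [0.0098, -0.0032], [0.0099, -0.0032], [0.0099, -0.0031], [0.01, -0.0031], [0.0101, -0.003], [0.0101, -0.003], [0.0102, -0.0029]] [ 522.2076401  -299.28655594]
```

Request:
play_rows:
  moves:
    - [[0.06,0.0965,0,0,0,-0.214,0],[0.06,0.0965,0,0,0,-0.214,0],[0.06,0.0965,0,0,0,-0.214,0],[0.06,0.0965,0,0,0,-0.214,0],[0.06,0.0965,0,0,0,-0.214,0],[0.06,0.0965,0,0,0,-0.214,0],[0.06,0.0965,0,0,0,-0.214,0],[0.06,0.0965,0,0,0,-0.214,0],[0,0,0,0,0,0,0],[0,0,0,0,0,0,0]]

```text
time: 11.67
ee_pos: [0.4594, -0.2746, 0.1052]
orientation: [-0.0, 0.986, -0.167, -0.0]
ft_force: [-0.4, -0.1, 0.8]
width: 0.506
grip_force: 0.0
```

Request:
play_rows:
  moves:
    - [[-0.01,0,-0.15,0,0,-0.02,0],[0,0,-0.15,0,0,0,0],[0,0,-0.1,0,0,0,0],[0,0,-0.05,0,0,0,0],[0,0,0,0,0,0,0],[0.02,-0.0075,0,0,0,0,0],[0.02,-0.0075,0,0,0,0,0],[0.02,-0.0075,0,0,0,0,0],[0.02,-0.0075,0,0,0,0,0],[0.01,-0.004,0,0,0,0,0],[0,0,0,0,0,0,0]]

```text
time: 12.58
ee_pos: [0.4758, -0.2835, 0.0161]
orientation: [0.001, 0.985, -0.175, 0.001]
ft_force: [0.0, 0.4, -0.8]
width: 0.5
grip_force: 0.0
```

Now the swing.

Request:
play_rows:
  moves:
    - [[0.0085,-0.0039,0,0,0,0.0377,0],[0.0085,-0.0039,0,0,0,0.0377,0],[0.0086,-0.0039,0,0,0,0.0377,0],[0.0087,-0.0038,0,0,0,0.0377,0],[0.0088,-0.0038,0,0,0,0.0377,0],[0.0089,-0.0038,0,0,0,0.0377,0],[0.009,-0.0037,0,0,0,0.0377,0],[0.009,-0.0037,0,0,0,0.0377,0],[0.0091,-0.0037,0,0,0,0.0377,0],[0.0092,-0.0036,0,0,0,0.0377,0],[0.0093,-0.0036,0,0,0,0.0377,0],[0.0094,-0.0035,0,0,0,0.0377,0]]

```text
time: 13.58
ee_pos: [0.4963, -0.2918, 0.0153]
orientation: [0.0, 0.998, -0.062, 0.0]
ft_force: [-0.3, -1.0, 0.2]
width: 0.504
grip_force: 0.3
```

```bash
python3 - <<'E'
from h import *
r=read_camera("top");print(rack(r),state()["ft_force"])
a=cv2.resize(r["color"][125:225,180:310],(500,385),interpolation=cv2.INTER_CUBIC)
cv2.imwrite("pics/c8.png",a[:,:,::-1])
E
```

```text
Traceback (most recent call last):
  File "h.py", line 17, in rack
    c=big(m)[0][:,0,:]
      ~~~~~~^^^
IndexError: list index out of range
```

The arm hides the rack from the top camera, and the forces are low. I'll carry on with the swing.

Request:
play_rows:
  moves:
    - [[0.0094,-0.0035,0,0,0,0.0377,0],[0.0095,-0.0034,0,0,0,0.0377,0],[0.0096,-0.0034,0,0,0,0.0377,0],[0.0097,-0.0033,0,0,0,0.0377,0],[0.0097,-0.0033,0,0,0,0.0377,0],[0.0098,-0.0032,0,0,0,0.0377,0],[0.0099,-0.0032,0,0,0,0.0377,0],[0.0099,-0.0031,0,0,0,0.0377,0],[0.01,-0.0031,0,0,0,0.0377,0],[0.0101,-0.003,0,0,0,0.0377,0],[0.0101,-0.003,0,0,0,0.0377,0],[0,0,0,0,0,0,0]]

```text
time: 14.63
ee_pos: [0.5181, -0.2991, 0.0154]
orientation: [0.0, 0.999, 0.041, 0.0]
ft_force: [-0.5, -0.1, -0.7]
width: 0.499
grip_force: 0.0
```

Request:
play_rows:
  moves:
    - [[0.006,0,0,0,0,0.0377,0],[0.006,0.0006,0,0,0,0,0],[0.006,0.0006,0,0,0,0,0],[0,0,0,0,0,0,0]]

```text
time: 14.97
ee_pos: [0.5213, -0.2985, 0.0153]
orientation: [-0.0, 0.999, 0.05, -0.0]
ft_force: [-0.7, 0.4, 0.5]
width: 0.499
grip_force: 0.2
```

Request:
play_rows:
  moves:
    - [[0.005,0.0005,0,0,0,0,0],[0.005,0.0005,0,0,0,0,0],[0,0,0,0,0,0,0]]

```text
time: 15.22
ee_pos: [0.5233, -0.2983, 0.0153]
orientation: [-0.0, 0.999, 0.05, 0.0]
ft_force: [0.4, 0.4, -0.2]
width: 0.501
grip_force: 0.3
```

Now small steps until the rail is felt.

Request:
play_rows:
  moves:
    - [[0.005,0.0005,0,0,0,0,0],[0.005,0.0005,0,0,0,0,0],[0,0,0,0,0,0,0]]

```text
time: 15.47
ee_pos: [0.5255, -0.2982, 0.0153]
orientation: [0.0, 0.999, 0.05, 0.0]
ft_force: [-0.7, -0.2, -0.1]
width: 0.502
grip_force: 0.2
```

Request:
play_rows:
  moves:
    - [[0.005,0.0005,0,0,0,0,0],[0,0,0,0,0,0,0]]

```text
time: 15.63
ee_pos: [0.5263, -0.2981, 0.0153]
orientation: [-0.0, 0.999, 0.05, -0.0]
ft_force: [-0.7, 0.0, 0.5]
width: 0.502
grip_force: 0.4
```

Request:
play_rows:
  moves:
    - [[0.005,0.0005,0,0,0,0,0],[0,0,0,0,0,0,0]]

```text
time: 15.8
ee_pos: [0.5266, -0.2977, 0.0153]
orientation: [-0.0, 0.999, 0.05, -0.001]
ft_force: [-2.9, 0.4, 1.6]
width: 0.502
grip_force: 1.3
```

Request:
play_rows:
  moves:
    - [[0.003,0.0003,0,0,0,0,0],[0,0,0,0,0,0,0]]

```text
time: 15.97
ee_pos: [0.5267, -0.2977, 0.0152]
orientation: [-0.0, 0.999, 0.05, -0.001]
ft_force: [-4.6, -1.2, 2.2]
width: 0.501
grip_force: 2.5
```

Request:
play_rows:
  moves:
    - [[-0.01,-0.001,0,0,0,0,0],[-0.06,-0.006,0,0,0,0,0],[-0.08,-0.008,0,0,0,0,0],[0,0,0.15,0,0,0,0],[0,0,0.15,0,0,0,0],[0,0,0.15,0,0,0,0],[-0.15,-0.12,0,0,0,0,0],[-0.15,-0.12,0,0,0,0,0],[-0.15,-0.12,0,0,0,0,0],[0,-0.15,0,0,0,0,0],[0,-0.15,0,0,0,0,0],[0,0,0,0,0,0,0]]

```text
time: 16.97
ee_pos: [0.4091, -0.4413, 0.1066]
orientation: [0.005, 0.999, 0.048, 0.003]
ft_force: [-0.1, -1.3, -0.7]
width: 0.501
grip_force: 0.0
```

```bash
python3 - <<'E'
from h import *
r=read_camera("top");b,m=rack(r);print(b,m,state()["ee_pos"],state()["ft_force"])
a=np.radians(6);d=np.array(m[0])-[561,-257];print("bay",d@[np.cos(a),np.sin(a)],d@[-np.sin(a),np.cos(a)])
im=cv2.resize(r["color"][125:225,180:310],(780,600),interpolation=cv2.INTER_CUBIC)
cv2.imwrite("pics/c8.png",im[:,:,::-1])
E
```

```text
[[ 524.2662  -196.12242]
 [ 538.68365 -339.32617]
 [ 597.8669  -333.36768]
 [ 583.4494  -190.16394]] ((561.0665283203125, -264.74505615234375), (59.48236083984375, 143.92767333984375), 5.749073505401611) [ 0.40869893 -0.43763383  0.10599337] [-0.3559057   0.13155689 -0.08849785]
bay -0.7434149463133221 -7.709582027448656
```

View pics/c8.png

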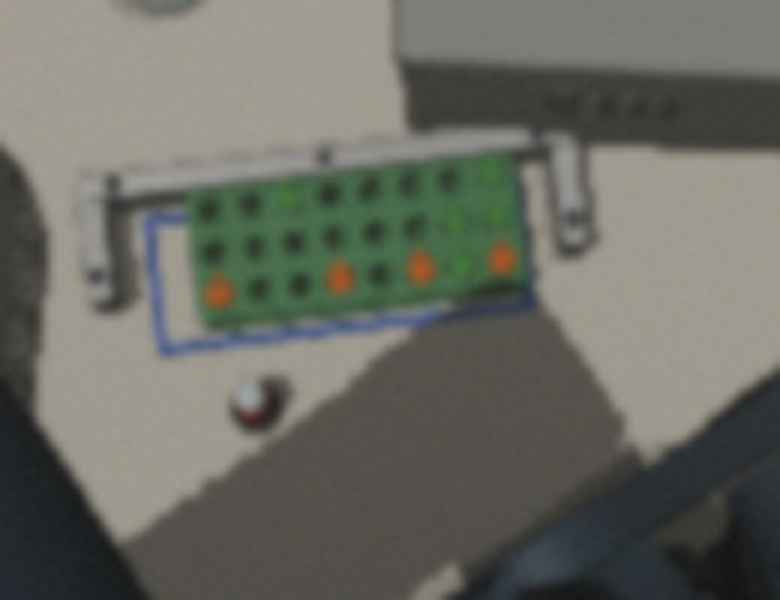

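The rack's front edge, crop (190,190)–(515,155), lies flat on the back rail between the end rails at yaw 5.75°, parallel to the bay, and y is about −8 mm. The arm is clear, so I'm handing in.

```bash
python3 -c "
from workcell import *
print(job_done())"
```

```text
the job is handed in; nothing more can be done
None
```

The green rack is pushed fully home in the bay and the job is handed in at about 17 s of the 67 s: its long side lies flat against the back rail, about 8 mm right of centre between the end rails, the wrist force read no more than about 5 N at the end of any move, and no move came near the other loose things; the judge's verdict was not shown.

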